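# Run a stylus along a plaster mould's joint and count the mould

### The job

Take the stylus from its wooden stand and clear the bevelled joint on top of the plaster mould: set the tip down in the joint at the end flanked by the two round brass dowel heads and guide it in one pass along the dog-leg to the other end, slowly (never faster than 10 cm/s) and without lifting it out of the joint on the way. Then put the stylus back upright, fully down in its stand and let go of it, and push the tally counter's plunger down to its stop and release it to count the mould. Leave the cutter, jar, bowl and tile where they are.

Things in the scene. Friction and masses are not known exactly. Their poses are not given: they have to be found in the camera images.
- stylus: Loose stylus, 125 mm long, 60 g, standing tip down in the stand, tip 12 mm above the table. Origin at the very tip, z up along the tool. Steel ball tip 5 mm across on a 4.4 mm shank; from 35 to 125 mm above the tip a light wooden handle 18 x 18 mm square (faces square to own x, y) that stands on its flat bottom; its upper 60 mm stand out of the stand.
- stylus_tip (a point): Lowest point of the stylus's ball tip (same as the stylus origin).
- stand: Fixed wooden stand: foot 90 x 90 x 8 mm, block 60 x 60 mm, top 77 mm above the table. In its top a central square pocket 22 x 22 mm, 30 mm deep (sides along own x, y; bevelled mouth), with a 12 mm hole in the pocket's floor for the shank. Origin: centre of the underside, z up. The handle starts square to it. Stand and counter may change places.
- stand_top (a point): Centre of the pocket's mouth, on the stand's top face, 77 mm above the table.
- mould: Fixed white plaster block 130 (own x) x 170 (own y) x 60 mm high; origin: centre of underside. The joint on top is a V groove 16 mm wide, 8 deep, open at both ends, x, y in mm: (-12, -85), (-12, -28), (12, 28), (12, 85), straight between. The ball tip rests 1 mm above the groove's bottom line. Brass dowel heads 12 mm across at (-40, -70), (40, -70) mark the start.
- seam_start (a point): On the groove's bottom line (52 mm above the table), 10 mm in from the end with the brass dowel heads; mould x, y = -12, -75 mm.
- seam_bend1 (a point): First bend of the groove's bottom line; mould x, y = -12, -28 mm; 52 mm above the table.
- seam_mid (a point): Middle of the slanting leg of the groove's bottom line; mould x, y = 0, 0; 52 mm above the table.
- seam_bend2 (a point): Second bend of the groove's bottom line; mould x, y = 12, 28 mm; 52 mm above the table.
- seam_end (a point): On the groove's bottom line, 10 mm in from the far end; mould x, y = 12, 75 mm; 52 mm above the table.
- plunger (a joint): Travel of the tally counter's plunger in m: 0 up, 0.008 down on its stop. The spring takes about 1.5 N to start and 5 N to hold at the stop; it comes up by itself.
- plunger_top (a point): Centre of the top of the plunger head, an upright aluminium disc 26 mm in diameter, 58 mm above the table when up. It moves straight down and stands 12 mm proud of a dark collar 42 mm in diameter, on a fixed grey counter box 75 x 75 x 34 mm.
- cutter: Bystander: round metal cutter ring, 65 mm across, 31 mm high; origin at the centre of its underside.
- jar: Bystander: white glaze jar with a dark screw cap, 50 mm across, 62 mm high; origin at the centre of its underside.
- bowl: Bystander: grey bowl, 120 mm across, 60 mm high; origin at the centre of its underside.
- tile: Bystander: flat test tile, 75 x 45 x 8 mm; origin at the centre of its underside.

How it is judged:
On the way, in this order (a step that is already met when the one before it is completed fails the run):
1. the tip is down in the joint at the end with the brass dowel heads (distance between stylus_tip and seam_start below 0.007 m), for 0.04 s.
2. the tip is down in the joint at the first bend (distance between stylus_tip and seam_bend1 below 0.007 m), for 0.04 s.
3. the tip is down in the joint at the middle (distance between stylus_tip and seam_mid below 0.007 m), for 0.04 s.
4. the tip is down in the joint at the second bend (distance between stylus_tip and seam_bend2 below 0.007 m), for 0.04 s.
5. the tip is down in the joint at the far end (distance between stylus_tip and seam_end below 0.007 m), for 0.04 s.
6. the stylus is back in its stand and let go (horizontal distance between stylus and stand below 0.005 m and z of stylus_tip in the frame of stand below 0.016 m and angle between stylus's own z axis and vertical below 0.15 rad and contact force between the fingers and stylus below 0.1 N), for 0.2 s.
7. the counter's plunger is down on its stop (value of joint plunger above 0.0068 m), for 0.1 s.
At the end, for the whole second after the job is handed in: The stylus rests upright (within 0.15 rad) in its stand, within 5 mm of the pocket's centre and with its tip less than 16 mm above the table (fully down is 12 mm), untouched and at rest; the plunger is up again (under 1.5 mm) (all of step 6 and linear speed of stylus below 0.02 m/s and value of joint plunger below 0.0015 m).
It fails at once if the tip is lifted out of the joint between its ends (between 5.5 and 18 mm above the groove's bottom, over the joint, more than 30 mm from either end) (x of stylus_tip in the frame of mould between -0.035 and 0.035 m and y of stylus_tip in the frame of mould between -0.055 and 0.055 m and z of stylus_tip in the frame of mould between 0.0575 and 0.07 m).
It fails at once if the stylus moves faster than 0.12 m/s in the joint (x of stylus_tip in the frame of mould between -0.035 and 0.035 m and y of stylus_tip in the frame of mould between -0.06 and 0.06 m and z of stylus_tip in the frame of mould between 0.03 and 0.06 m and linear speed of stylus above 0.12 m/s).
It fails at once if a bystander (cutter, jar, bowl or tile) is moved by more than 20 mm (distance of any of cutter, jar, bowl, tile from where it was at the start of the episode above 0.02 m).
It also fails if it takes over 64 s, if anything falls off the work surface, if the arm or the gripper's body presses on something with over 40 N, if the wrist force passes 120 N, or if a joint passes its speed limit or range.

### The arm

A 6-joint arm with a two-finger parallel gripper is mounted at the origin on the work surface; the furniture and walls round the work are solid. World frame = base frame: x ahead of the robot, y to its left, z up, the work surface at z = 0. Lengths are in m, angles in rad, forces in N, time in s.
With the tool pointing down it reaches from about 0.375 to 0.925 m from the base axis. Payload 5.7 kg.
Tool frame: the origin (TCP) lies at the very end of the fingers, on their centre line; the grasp point (between the pads) lies 19 mm behind it (ctrl.pinch_z is the distance from the TCP to the grasp point, in m); z points along the fingers, y is the line along which they close (so a half turn about z gives the same grasp; the last joint's range is limited). The gripper opens to 88 mm and grips with 3 to 60 N. Pads are 20 mm wide; open, the fingers measure 115 mm over their backs; the gripper's body (75 mm by 178 mm) begins 61 mm behind the grasp point.
Start: joints at [1.074, 0.359, 1.51, -0, 1.272, -0.115], TCP at [0.224, 0.557, 0.223] pointing down, gripper open.
Joint ranges: [-2.97, 2.97], [-1.01, 2.36], [0.21, 2.38], [-0.96, 4.11], [0.2, 2.71], [-2.98, 2.98]. Speed limits (rad/s): [2.39, 2.39, 3.14, 3.14, 3.14, 3.14].

### API

Orientations are given as a rotation vector (axis times angle).
In Python, from plant import ctrl gives the robot as it stands.
- The arm moves only by the tool send_path, called after ">>>" as name(argument=value, ...) on one line, values as JSON. Schema: {"type":"object","properties":{"rows":{"type":"string"},"squeeze":{"type":"number"},"only":{"type":"string"},"quiet":{"type":"boolean"},"lines":{"type":"string"}},"required":["rows"],"additionalProperties":false}. rows is a string of 1 to 8 rows, one to a line, with the numbers parted by commas; each row has 7 numbers: a rotation vector rx, ry, rz in shares of 90 degrees (1.0 is 90 degrees), then dx, dy, dz in shares of the most that a row can go, 1 being 50 mm, then the opening from 0.0 (shut) to 1.0 (fully open); each row shifts and turns the commanded pose from where the row before left it, along the tool's axes as they then stand; what a row does not reach is not made up. A row lasts 1/10 s, in which the tool goes at most 0.05 m and 0.15 rad, less where a joint would pass 70% of its speed; a pose out of reach is approached as far as the arm can. The fingers move at their own pace and stop on an object; squeeze is the grip in N (left out, the last holds). Time passes only in rows, so rows that do not move let the fingers close. The tool returns the time, the measured TCP pose, the force, the opening and the grip force at its end. only (a regular expression) keeps the lines of the reply that match it, lines (a string "A,B") keeps lines A to B, and quiet returns only ok. No shift or turn number may pass 1 either way. Input that does not fit is refused with a message, and nothing moves.
- ctrl.get_state(): the state, without advancing time (a new reading comes with each control period).
- ctrl.camera(name): name is "scene" or "top" or "wrist"; returns the picture (420x560x3 uint8, red, green, blue); there is no depth.
- ctrl.calibration(name): a dict with "vertical_fov" (degrees; the focal length in pixels is half the picture's height over the tangent of half this angle, whatever the lens; pixels are square), "cx", "cy" (the principal point, pixels), "rvec" (rotation vector, rad) and "tvec" (3), from world to camera coordinates, as OpenCV has them. Camera axes: x right, y down, z forward; pixel columns grow to the right and rows downward; lengths in m; the calibration is good to about 2 mm. A picture is of the moment at which its call begins: read the wrist's pose just before it. calibration takes no time and is no camera call; for the wrist camera it gives the pose at the moment of the call.
- ctrl.finish_job(): hands the job in; it is judged then, once.
The state is a dict: "time": time; "q": joint angles; "dq": joint speeds; "joint_torque": joint torques, N m; "eef_pos": TCP position; "orientation": TCP orientation; "force": force on the tool from outside, world axes, zero at the start; "torque": the same for the moment, N m; "width": opening from 0.0 (shut) to 1.0 (fully open); "grip_force": force on a finger pad.
Only numpy, scipy, OpenCV 4.12 (cv2) and the standard library are available. Lean on these libraries where they do the work, as an engineer would, in place of code of your own. Each camera call takes 0.05 s, during which the arm holds its last target. There are 200 camera calls.

## Working session

There is one attempt and no reset: what is moved stays moved. The work goes in short steps, Python scripts to look and compute and a tool call to move; the robot and the scene stay as the last step left them, time stands still between calls to the robot, and variables do not carry over. Pictures are saved under pics/ and viewed, at most 10 in all, crops included, and the job is handed in when it is done.

```bash
ls; mkdir -p pics
```

Run:
```python
from plant import ctrl
import cv2
s=ctrl.get_state();print(s['time'],s['eef_pos'],s['orientation'],s['width'],ctrl.pinch_z)
for n in("top","scene"):
    cv2.imwrite(f"pics/{n}0.png",ctrl.camera(n)[:,:,::-1]);print(n,ctrl.calibration(n))
```

```text
pics
plant.py
0.0 [0.22323479 0.55619585 0.22181003] [-5.95989537e-01 -3.08399752e+00  2.73320667e-03] 1.0025190231529393 0.0187
top {'vertical_fov': 43.09272357724578, 'cx': 285.2683154967449, 'cy': 214.46107246035692, 'rvec': array([ 2.16684864, -2.2052262 ,  0.05147119]), 'tvec': array([0.00789156, 0.59997007, 1.23510134])}
scene {'vertical_fov': 47.13698251063212, 'cx': 283.4048125273528, 'cy': 208.2943552724624, 'rvec': array([ 0.97399139, -2.16469543,  1.27414399]), 'tvec': array([0.38442051, 0.29725803, 0.65219999])}
```

View pics/top0.png

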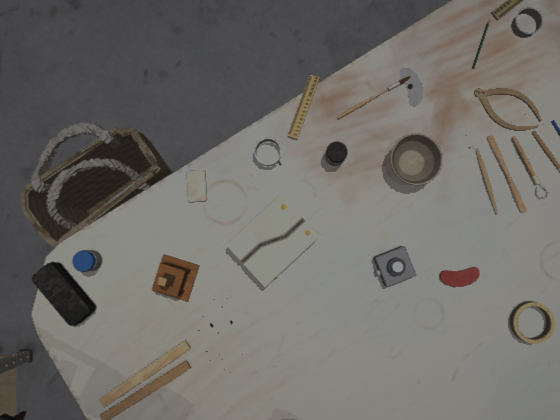

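View pics/scene0.png

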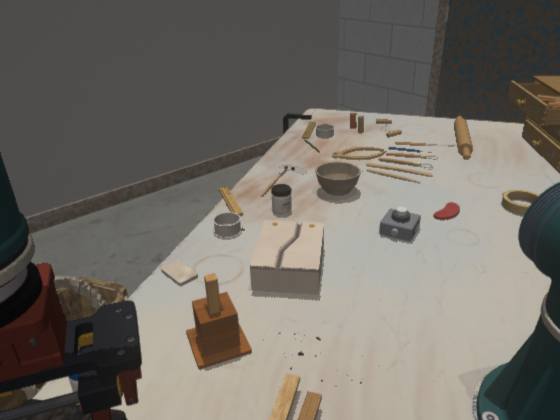

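Top view: stand near (175,278) with the stylus at (163,282); mould centred near (272,243), dowels at (284,207) and (307,233), groove from about (303,220) to (243,262); plunger near (398,267). The scene view agrees. Next I enlarge the regions and locate features by colour.

Create h.py:
```python
import numpy as np, cv2
from scipy.spatial.transform import Rotation as R
def cam(c,h=420):
    f=h/2/np.tan(np.radians(c['vertical_fov'])/2)
    K=np.array([[f,0,c['cx']],[0,f,c['cy']],[0,0,1]])
    return K,R.from_rotvec(c['rvec']).as_matrix(),np.array(c['tvec'])
def ray(c,p,z):
    K,Rm,t=cam(c); o=-Rm.T@t
    d=Rm.T@np.linalg.inv(K)@np.array([p[0],p[1],1.])
    return o+d*(z-o[2])/d[2]
def proj(c,X):
    K,Rm,t=cam(c); return cv2.projectPoints(np.array(X,float).reshape(-1,3),Rm,t,K,None)[0].reshape(-1,2)
```

Run:
```python
from plant import ctrl
from h import *
c=ctrl.calibration("top")
for n,p,z in(("stylus",(163,282),.137),("stand",(175,278),.077),("d1",(284,207),.06),("d2",(307,233),.06),("gs",(303,220),.06),("ge",(243,262),.06),("plg",(398,267),.058),("bowl",(415,160),.06),("jar",(337,153),.062),("cut",(267,153),.03),("tile",(196,186),.008)):
    print(n,ray(c,p,z).round(3))
im=cv2.imread("pics/top0.png")
a=cv2.resize(im[200:320,140:330],None,fx=4,fy=4,interpolation=cv2.INTER_CUBIC)
cv2.imwrite("pics/crop1.png",a)
```

```text
stylus [0.454 0.258 0.137]
stand [0.459 0.245 0.077]
d1 [ 0.615 -0.001  0.06 ]
d2 [ 0.554 -0.052  0.06 ]
gs [ 0.584 -0.043  0.06 ]
ge [0.491 0.095 0.06 ]
plg [ 0.474 -0.256  0.058]
bowl [ 0.717 -0.301  0.06 ]
jar [ 0.736 -0.124  0.062]
cut [0.745 0.038 0.03 ]
tile [0.672 0.209 0.008]
```

View pics/crop1.png

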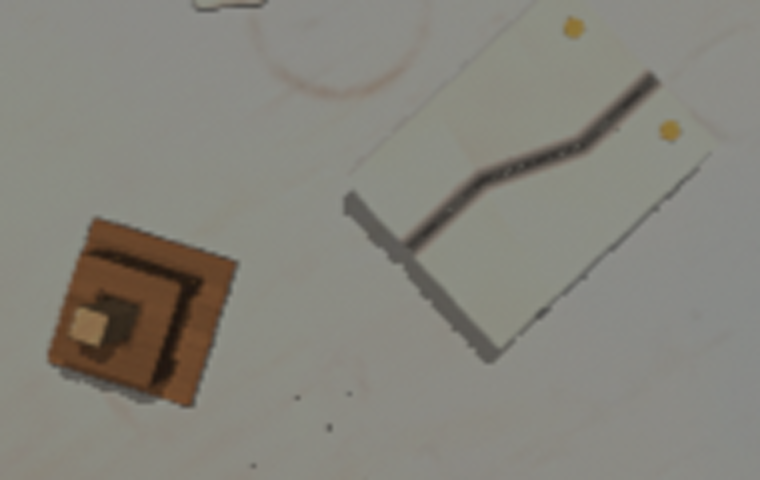

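Run:
```python
from plant import ctrl
from h import *
c=ctrl.calibration("top")
im=cv2.imread("pics/top0.png"); 
hsv=cv2.cvtColor(im,cv2.COLOR_BGR2HSV)
def comps(m,x0,x1,y0,y1,amin):
    mm=np.zeros_like(m);mm[y0:y1,x0:x1]=m[y0:y1,x0:x1]
    n,l,st,ce=cv2.connectedComponentsWithStats(mm)
    return [(ce[i],st[i,4],l==i) for i in range(1,n) if st[i,4]>=amin]
print(hsv[207,284],hsv[282,162],hsv[278,175],hsv[250,170*1],hsv[243,250],hsv[267,398])
D=[]
for ce,a,_ in comps(cv2.inRange(hsv,(15,110,90),(35,255,255)),270,320,198,240,4):
    print("dowel",ce,a,ray(c,ce,.06).round(4)); D.append(ray(c,ce,.06)[:2])
for ce,a,l in comps(cv2.inRange(hsv,(0,90,20),(20,255,255)),145,210,245,310,200):
    r=cv2.minAreaRect(np.argwhere(l)[:,::-1].astype(np.float32)); b=cv2.boxPoints(r)
    W=np.array([ray(c,p,.008) for p in b]);print("foot",W.round(4).tolist(),W.mean(0),np.linalg.norm(np.diff(W,axis=0),axis=1))
    e=W[1]-W[0];print("yaw",np.degrees(np.arctan2(e[1],e[0]))%90)
# handle top: brighter than wood
for ce,a,l in comps(cv2.inRange(im,(60,105,140),(255,255,255)),155,172,274,290,15): print("handle",ce,a,ray(c,ce,.137).round(4))
for ce,a,l in comps(cv2.inRange(im,(150,150,150),(255,255,255)),385,410,255,280,20): print("plunger",ce,a,ray(c,ce,.058).round(4))
s=ctrl.get_state();Rt=R.from_rotvec(s['orientation']).as_matrix();print(Rt.round(3))
w=ctrl.calibration("wrist");K,Rm,t=cam(w);print("wristcam in tool",Rt.T@(-Rm.T@t-s['eef_pos']),"\n",(Rm@Rt).round(3),w['vertical_fov'])
```

```text
[ 21 149 139] [ 16 115 138] [ 13 147  87] [ 30  15 139] [ 37  16 141] [116  12 146]
dowel [282.86666667 206.46666667] 15 [0.6159 0.002  0.06  ]
dowel [307.         232.42857143] 14 [ 0.5558 -0.0517  0.06  ]
foot [[0.4279, 0.3176, 0.008], [0.5125, 0.2905, 0.008], [0.4843, 0.2046, 0.008], [0.4, 0.2319, 0.008]] [0.45619433 0.26115851 0.008     ] [0.0887713  0.09041803 0.0885872 ]
yaw 72.28139243467757
[[-0.928  0.373 -0.001]
 [ 0.373  0.928 -0.001]
 [ 0.    -0.002 -1.   ]]
wristcam in tool [ 0.07657306 -0.00049528 -0.16189547] 
 [[-0.     1.    -0.   ]
 [-0.961 -0.    -0.277]
 [-0.277  0.     0.961]] 69.88750397774339
```

Careful with the scale: shifts go in shares of 50 mm and turns go in shares of 90 degrees. That gives: -0.04 m is -0.8, -0.027 m is -0.54, -0.073 rad / 1.5708 = -0.0465.

>>> send_path(rows="0,0,-0.0465,0,0,0,1\n0,0,0,-0.4,-0.28,0,1\n0,0,0,-0.8,-0.54,0,1\n0,0,0,-0.8,-0.54,0,1\n0,0,0,-0.8,-0.54,0,1\n0,0,0,-0.8,-0.54,0,1\n0,0,0,-0.8,-0.54,0,1\n0,0,0,-0.8,-0.54,0,1", squeeze=20)

```text
time: 0.9
eef_pos: [0.4184, 0.3083, 0.2225]
orientation: [-0.483, -3.104, 0.0]
force: [0.6, 0.4, -0.0]
width: 1.001
grip_force: 0.0
```

>>> send_path(rows="0,0,0,-0.7,-0.5,0,1\n0,0,0,-0.32,-0.22,0,1\n0,0,0,0,0,0,1\n0,0,0,0,0,0,1")

```text
time: 1.3
eef_pos: [0.455, 0.2602, 0.2223]
orientation: [-0.485, -3.103, 0.0]
force: [0.5, -0.4, -0.2]
width: 1.003
grip_force: 0.0
```

Run:
```python
from plant import ctrl
from h import *
import pickle
s=ctrl.get_state();w=ctrl.calibration("wrist");im=ctrl.camera("wrist")[:,:,::-1]
cv2.imwrite("pics/w1.png",im);pickle.dump((s,w),open("w1.pkl","wb"))
print(proj(w,[[.456,.261,.077],[.455,.26,.137],[.539,.027,.06]]).round(), s['time'])
```

```text
[[278. 203.]
 [277. 219.]
 [119. 317.]] 1.3
```

View pics/w1.png

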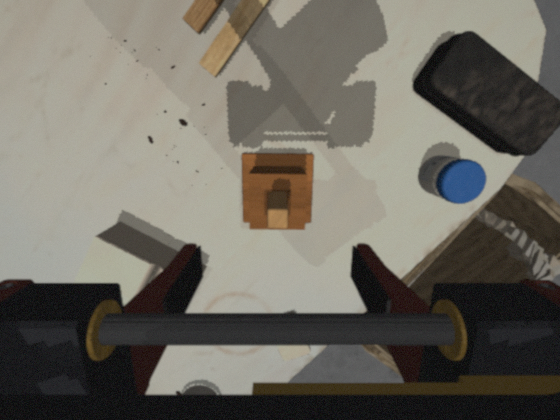

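Wrist view: the stand is square to the tool, handle top at about (278,217), predicted (277,219); the foot spans columns 242–314.

Run:
```python
from h import *
import pickle
s,w=pickle.load(open("w1.pkl","rb"));im=cv2.imread("pics/w1.png");hsv=cv2.cvtColor(im,cv2.COLOR_BGR2HSV)
print(hsv[216,262:296].tolist())
m=cv2.inRange(hsv,(0,60,150),(25,170,255));m[:190]=0;m[240:]=0;m[:,:255]=0;m[:,300:]=0
n,l,st,ce=cv2.connectedComponentsWithStats(m);i=1+st[1:,4].argmax();print(st[i],ce[i],ray(w,ce[i],.137))
f=cv2.inRange(hsv,(0,110,20),(20,255,255));f[:145]=0;f[240:]=0;f[:,:235]=0;f[:,320:]=0
print("foot bbox",cv2.boundingRect(f),[ray(w,p,z).round(4).tolist() for p,z in(((242,229),.077),((314,229),.077),((242,153),.008),((314,153),.008))])
print(s['eef_pos'])
```

```text
[[14, 158, 124], [13, 160, 124], [13, 156, 121], [13, 157, 122], [13, 160, 115], [15, 127, 122], [16, 128, 149], [16, 123, 168], [16, 129, 170], [16, 127, 169], [16, 130, 165], [16, 124, 167], [16, 127, 167], [16, 125, 167], [17, 124, 164], [16, 125, 165], [16, 128, 163], [16, 127, 163], [16, 128, 160], [16, 126, 162], [16, 121, 164], [16, 127, 168], [16, 130, 167], [16, 126, 166], [16, 128, 155], [16, 130, 133], [15, 142, 115], [13, 163, 116], [13, 159, 125], [14, 158, 123], [14, 158, 124], [14, 155, 125], [14, 159, 125], [14, 157, 125]]
[268 210  19  18 301] [277.48504983 218.71760797] [0.45470758 0.26097818 0.137     ]
foot bbox (242, 154, 71, 75) [[0.4717, 0.2156, 0.077], [0.4954, 0.2896, 0.077], [0.3986, 0.2336, 0.008], [0.4257, 0.318, 0.008]]
[0.45500063 0.26015835 0.22230295]
```

Converted, 0.03 m is 0.6, 0.02 m is 0.4.

>>> send_path(rows="0,0,0,0,0,0.4,1\n0,0,0,0,0,0.6,1\n0,0,0,0,0,0.6,1\n0,0,0,0,0,0.6,1\n0,0,0,0,0,0.36,1\n0,0,0,0,0,0,1\n0,0,0,0,0,0,0.1\n0,0,0,0,0,0,0", squeeze=25)

```text
time: 2.15
eef_pos: [0.456, 0.2612, 0.0958]
orientation: [0.481, 3.103, 0.002]
force: [-0.1, 0.0, 0.7]
width: 0.857
grip_force: 0.0
```

>>> send_path(rows="0,0,0,0,0,0,0\n0,0,0,0,0,0,0\n0,0,0,0,0,0,0\n0,0,0,0,0,0,0")

```text
time: 2.55
eef_pos: [0.4556, 0.2603, 0.095]
orientation: [0.483, 3.104, 0.0]
force: [0.6, -0.1, -0.5]
width: 0.49
grip_force: 0.0
```

>>> send_path(rows="0,0,0,0,0,0,0\n0,0,0,0,0,0,0\n0,0,0,0,0,0,0\n0,0,0,0,0,0,0\n0,0,0,0,0,0,0\n0,0,0,0,0,0,0")

```text
time: 3.15
eef_pos: [0.4553, 0.2602, 0.0945]
orientation: [-0.483, -3.104, 0.0]
force: [-0.5, -0.6, -0.3]
width: 0.206
grip_force: 25.0
```

Converted, -0.035 m is -0.7, -0.03 m is -0.6.

>>> send_path(rows="0,0,0,0,0,-0.2,0\n0,0,0,0,0,-0.5,0\n0,0,0,0,0,-0.6,0\n0,0,0,0,0,-0.6,0\n0,0,0,-0.3,-0.26,-0.4,0\n0,0,0,-0.6,-0.52,0,0\n0,0,0,-0.7,-0.62,0,0\n0,0,0,-0.7,-0.62,0,0")

```text
time: 3.95
eef_pos: [0.535, 0.1281, 0.2109]
orientation: [0.481, 3.103, 0.001]
force: [1.1, 0.2, -0.4]
width: 0.204
grip_force: 25.0
```

>>> send_path(rows="0,0,0,-0.7,-0.62,0,0\n0,0,0,-0.7,-0.62,0,0\n0,0,0,-0.4,-0.34,0,0\n0,0,0,-0.12,-0.1,0,0\n0,0,0,0,0,0,0\n0,0,0,0,0,0,0\n0,0,0,0,0,0,0")

```text
time: 4.65
eef_pos: [0.5992, 0.0214, 0.2098]
orientation: [-0.481, -3.104, -0.0]
force: [-0.5, 0.7, -1.4]
width: 0.203
grip_force: 25.0
```

Run:
```python
from plant import ctrl
from h import *
import pickle
s=ctrl.get_state();w=ctrl.calibration("wrist");im=ctrl.camera("wrist")[:,:,::-1]
cv2.imwrite("pics/w2.png",im);pickle.dump((s,w),open("w2.pkl","wb"))
C=np.array([.539,.027]);x=np.array([.746,.666]);y=np.array([-.666,.746])
for a,b in((-12,-85),(-12,-28),(12,28),(12,85),(-40,-70),(40,-70)):print(proj(w,np.r_[C+x*a/1e3+y*b/1e3,.06 if abs(a)>12 else .052]).round())
```

```text
[[216. 207.]]
[[241. 162.]]
[[288. 126.]]
[[318.  74.]]
[[198. 184.]]
[[264. 221.]]
```

View pics/w2.png

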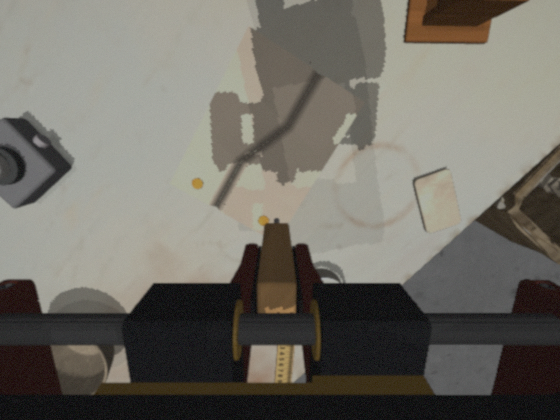

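Dowels at (197,183) and (264,220), groove from (216,206) via bends ~(241,162), (289,126) to (318,74): predictions agree within a pixel or two. Tip at about (277,221).

Run:
```python
from h import *
import pickle
s,w=pickle.load(open("w2.pkl","rb"));im=cv2.imread("pics/w2.png");hsv=cv2.cvtColor(im,cv2.COLOR_BGR2HSV)
m=cv2.inRange(hsv,(15,110,110),(35,255,255));D=[]
for x0,x1,y0,y1 in((185,210,172,196),(252,273,208,232)):
    p=np.argwhere(m[y0:y1,x0:x1]).mean(0)[::-1]+(x0,y0);D.append(ray(w,p,.06)[:2]);print(p,D[-1])
x=D[1]-D[0];print(np.linalg.norm(x));x/=np.linalg.norm(x);y=np.array([-x[1],x[0]]);C=(D[0]+D[1])/2+.07*y
print("C",C,"x",x,"yaw",np.degrees(np.arctan2(x[1],x[0])))
# groove centre: darkest along mould-x transects
g=cv2.GaussianBlur(cv2.cvtColor(im,cv2.COLOR_BGR2GRAY),(3,3),0).astype(np.float32)
for b,a in((-80,-12),(-65,-12),(-50,-12),(-35,-12),(0,0),(40,12),(55,12),(70,12)):
    t=np.arange(a-13,a+13.1,.5);P=np.array([np.r_[C+x*k/1e3+y*b/1e3,.058] for k in t]);q=proj(w,P).astype(np.float32)
    v=cv2.remap(g,q[:,0],q[:,1],1).ravel();wt=np.clip(np.median(v)-6-v,0,None);print(b,a,"seen",(t@wt/wt.sum()).round(1))
tx=R.from_rotvec(s['orientation']).as_matrix();print(tx.round(4))
print("tip",ray(w,(277,220),.1275),s['eef_pos'])
for n,a,b in(("S",-12,-75),("B1",-12,-28),("B2",12,28),("E",12,75)):
    P=C+x*a/1e3+y*b/1e3;d=np.r_[P,.136]-s['eef_pos'];print(n,P.round(4),"tool delta from now",(tx.T@d).round(4))
```

```text
[196.74390244 183.18292683] [ 0.55509092 -0.05247186]
[263.12676056 220.02816901] [0.61461539 0.00115962]
0.08012178001472613
C [0.53799693 0.02634864] x [0.74292505 0.66937461] yaw 42.01881492528366
-80 -12 seen -11.7
-65 -12 seen -11.5
-50 -12 seen -11.7
-35 -12 seen -12.2
0 0 seen 0.2
40 12 seen 12.4
55 12 seen 12.4
70 12 seen 12.5
[[-9.531e-01  3.025e-01 -7.000e-04]
 [ 3.025e-01  9.531e-01  4.000e-04]
 [ 8.000e-04  2.000e-04 -1.000e+00]]
tip [0.59902047 0.0217119  0.1275    ] [0.59923493 0.02137746 0.20975822]
S [ 0.5793 -0.0374] tool delta from now [ 0.0012 -0.0621  0.0737]
B1 [ 0.5478 -0.0025] tool delta from now [ 0.0417 -0.0383  0.0738]
B2 [0.5282 0.0552] tool delta from now [0.0779 0.0107 0.0738]
E [0.4967 0.0901] tool delta from now [0.1185 0.0345 0.0739]
```

Converted, -0.025 m is -0.5, 0.001 m is 0.02.

>>> send_path(rows="0,0,0,0,-0.3,0,0\n0,0,0,0,-0.5,0,0\n0,0,0,0.02,-0.32,0,0\n0,0,0,0,-0.12,0.2,0\n0,0,0,0,0,0.4,0\n0,0,0,0,0,0.4,0\n0,0,0,0,0,0.2,0\n0,0,0,0,0,0.08,0")

```text
time: 5.5
eef_pos: [0.5794, -0.0386, 0.1441]
orientation: [-0.483, -3.102, -0.0]
force: [0.8, 0.3, -0.4]
width: 0.206
grip_force: 25.0
```

>>> send_path(rows="0,0,0,0,0,0,0\n0,0,0,0,0,0,0")

```text
time: 5.7
eef_pos: [0.581, -0.0389, 0.1462]
orientation: [0.483, 3.103, -0.0]
force: [0.5, -0.0, 0.4]
width: 0.205
grip_force: 25.0
```

Run:
```python
from plant import ctrl
from h import *
s=ctrl.get_state();w=ctrl.calibration("wrist");tx=R.from_rotvec(s['orientation']).as_matrix()
print("to S",(tx.T@(np.array([.5793,-.0374,.136])-s['eef_pos'])).round(4))
```

```text
to S [0.0021 0.0009 0.0102]
```

Converted, 0.004 m is 0.08, 0.002 m is 0.04.

>>> send_path(rows="0,0,0,0.04,0.02,0.06,0\n0,0,0,0,0,0.08,0\n0,0,0,0,0,0.06,0\n0,0,0,0,0,0,0\n0,0,0,0,0,0,0")

```text
time: 6.2
eef_pos: [0.5791, -0.0372, 0.1357]
orientation: [0.483, 3.104, 0.0]
force: [0.7, 0.9, -0.5]
width: 0.203
grip_force: 25.0
```

Converted, 0.005 m is 0.1, 0.003 m is 0.06.

>>> send_path(rows="0,0,0,0.1,0.06,0.006,0\n0,0,0,0.1,0.06,0,0\n0,0,0,0.1,0.06,0,0\n0,0,0,0.1,0.06,0,0\n0,0,0,0.1,0.06,0,0\n0,0,0,0.1,0.06,0,0\n0,0,0,0.1,0.06,0,0\n0,0,0,0.1,0.06,0,0")

```text
time: 7.0
eef_pos: [0.5477, -0.002, 0.1354]
orientation: [0.483, 3.104, -0.0]
force: [3.0, -2.4, 1.8]
width: 0.202
grip_force: 25.0
```

>>> send_path(rows="0,0,0,0,0,0,0\n0,0,0,0,0,0,0")

```text
time: 7.2
eef_pos: [0.5476, -0.0016, 0.1354]
orientation: [-0.483, -3.103, -0.001]
force: [0.1, 2.0, 2.2]
width: 0.204
grip_force: 25.0
```

Run:
```python
from plant import ctrl
from h import *
s=ctrl.get_state();tx=R.from_rotvec(s['orientation']).as_matrix()
for P in([.5478,-.0025,.1355],[.538,.02635,.1355],[.5282,.0552,.1355]): print((tx.T@(np.array(P)-s['eef_pos'])).round(4))
```

```text
[-0.0005 -0.0008 -0.0001]
[ 0.0176  0.0237 -0.    ]
[ 0.0357  0.0482 -0.    ]
```

Converted, 0.0048 m is 0.096, 0.0036 m is 0.072.

>>> send_path(rows="0,0,0,0.06,0.08,0,0\n0,0,0,0.072,0.096,0,0\n0,0,0,0.072,0.096,0,0\n0,0,0,0.072,0.096,0,0\n0,0,0,0.072,0.096,0,0\n0,0,0,0.072,0.096,0,0\n0,0,0,0.072,0.096,0,0\n0,0,0,0.072,0.096,0,0")

```text
time: 8.0
eef_pos: [0.5327, 0.0425, 0.1355]
orientation: [0.483, 3.104, -0.0]
force: [3.0, -1.0, 1.3]
width: 0.205
grip_force: 25.0
```

>>> send_path(rows="0,0,0,0.072,0.096,0,0\n0,0,0,0.072,0.096,0,0\n0,0,0,0,0,0,0\n0,0,0,0,0,0,0")

```text
time: 8.4
eef_pos: [0.528, 0.0552, 0.1353]
orientation: [-0.484, -3.103, -0.004]
force: [2.0, 6.1, 3.4]
width: 0.206
grip_force: 25.0
```

Run:
```python
from plant import ctrl
from h import *
s=ctrl.get_state();tx=R.from_rotvec(s['orientation']).as_matrix()
for P in([.5282,.0552,.1355],[.4967,.0901,.1355]): print((tx.T@(np.array(P)-s['eef_pos'])).round(4))
```

```text
[-0.0002  0.0001 -0.0002]
[ 0.0404  0.0237 -0.    ]
```

Converted, 0.005 m is 0.1, 0.003 m is 0.06.

>>> send_path(rows="0,0,0,0.1,0.06,0,0\n0,0,0,0.1,0.06,0,0\n0,0,0,0.1,0.06,0,0\n0,0,0,0.1,0.06,0,0\n0,0,0,0.1,0.06,0,0\n0,0,0,0.1,0.06,0,0\n0,0,0,0.1,0.06,0,0\n0,0,0,0.1,0.06,0,0")

```text
time: 9.2
eef_pos: [0.4974, 0.0888, 0.1353]
orientation: [-0.483, -3.104, 0.0]
force: [4.2, -1.1, 1.4]
width: 0.205
grip_force: 25.0
```

>>> send_path(rows="0,0,0,0,0,0,0\n0,0,0,0,0,0,0\n0,0,0,0,0,0,0")

```text
time: 9.5
eef_pos: [0.4958, 0.0905, 0.1351]
orientation: [-0.484, -3.1, -0.005]
force: [1.4, 6.7, 6.1]
width: 0.207
grip_force: 25.0
```

Converted, 0.036 m is 0.72, 0.03 m is 0.6.

>>> send_path(rows="0,0,0,0,0,-0.1,0\n0,0,0,0,0,-0.3,0\n0,0,0,0,0,-0.5,0\n0,0,0,0,0,-0.5,0\n0,0,0,0.18,0.3,-0.1,0\n0,0,0,0.36,0.6,0,0\n0,0,0,0.44,0.72,0,0\n0,0,0,0.44,0.72,0,0")

```text
time: 10.3
eef_pos: [0.4629, 0.2215, 0.2094]
orientation: [-0.484, -3.099, 0.005]
force: [0.5, 0.1, -0.7]
width: 0.198
grip_force: 25.0
```

>>> send_path(rows="0,0,0,0.3,0.52,0,0\n0,0,0,0.08,0.13,0,0\n0,0,0,0,0,0,0\n0,0,0,0,0,0,0\n0,0,0,0,0,0,0")

```text
time: 10.8
eef_pos: [0.4574, 0.2567, 0.2101]
orientation: [-0.485, -3.103, 0.002]
force: [-0.0, -0.6, 0.2]
width: 0.208
grip_force: 25.0
```

Run:
```python
from plant import ctrl
from h import *
import pickle
s=ctrl.get_state();w=ctrl.calibration("wrist");im=ctrl.camera("wrist")[:,:,::-1]
cv2.imwrite("pics/w3.png",im);pickle.dump((s,w),open("w3.pkl","wb"))
tx=R.from_rotvec(s['orientation']).as_matrix()
print((tx.T@(np.array([.4553,.2602,.0945])-s['eef_pos'])).round(4))
print(proj(w,np.r_[s['eef_pos'][:2],s['eef_pos'][2]-.0825]),proj(w,[.456,.261,.077]))
cv2.imwrite("pics/w3c.png",cv2.resize(im[130:330,180:380],None,fx=3,fy=3))
```

```text
[0.003  0.0028 0.1156]
[[276.8296641  220.25267064]] [[280.38624077 202.82614542]]
```

View pics/w3c.png

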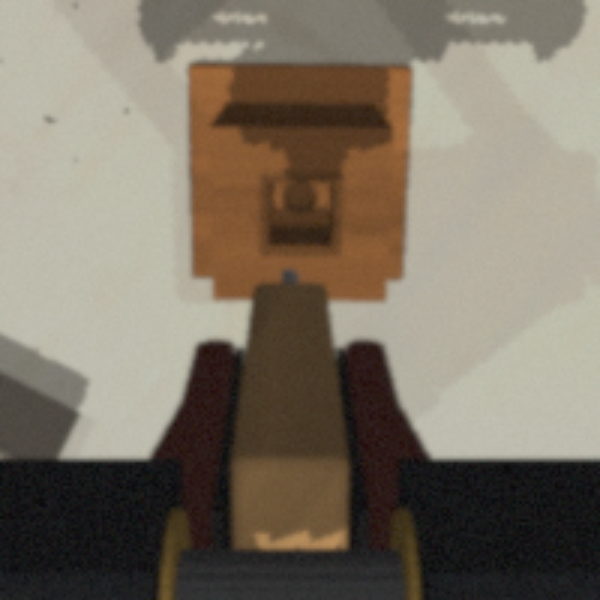

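Tip at crop (289,275), i.e. (276,222) against a prediction of (277,220), so the stylus has not slipped. The pocket mouth is centred at crop (301,213), about 3 mm off along each tool axis, as computed.

Converted, 0.025 m is 0.5, 0.003 m is 0.06.

>>> send_path(rows="0,0,0,0.06,0.06,0,0\n0,0,0,0,0,0.3,0\n0,0,0,0,0,0.5,0\n0,0,0,0,0,0.5,0\n0,0,0,0,0,0.24,0\n0,0,0,0,0,0.04,0\n0,0,0,0,0,0,0\n0,0,0,0,0,0,0")

```text
time: 11.65
eef_pos: [0.4564, 0.2623, 0.1323]
orientation: [0.483, 3.103, 0.001]
force: [-0.9, -0.6, -1.3]
width: 0.208
grip_force: 25.0
```

>>> send_path(rows="0,0,0,0,0,0,0\n0,0,0,0,0,0,0")

```text
time: 11.85
eef_pos: [0.4561, 0.2623, 0.1321]
orientation: [0.483, 3.103, 0.001]
force: [-0.3, -0.4, -0.8]
width: 0.204
grip_force: 25.0
```

Run:
```python
from plant import ctrl
from h import *
import pickle
s,w=pickle.load(open("w3.pkl","rb"));print("pocket",ray(w,(280.3,201),.077))
s=ctrl.get_state();print(s['eef_pos'],s['force'])
tx=R.from_rotvec(s['orientation']).as_matrix();print((tx.T@(np.array([.4553,.2602,.0945])-s['eef_pos'])).round(4))
```

```text
pocket [0.45416277 0.26149049 0.077     ]
[0.45608514 0.26226984 0.13214825] [-0.32276026 -0.37973141 -0.83929695]
[ 0.0002 -0.0022  0.0376]
```

Converted, 0.008 m is 0.16, 0.0006 m is 0.012.

>>> send_path(rows="0,0,0,0.012,-0.036,0,0\n0,0,0,0,0,0,0\n0,0,0,0,0,0.12,0\n0,0,0,0,0,0.12,0\n0,0,0,0,0,0.16,0\n0,0,0,0,0,0.16,0\n0,0,0,0,0,0.12,0\n0,0,0,0,0,0.06,0")

```text
time: 12.65
eef_pos: [0.4542, 0.2602, 0.0942]
orientation: [-0.483, -3.103, 0.002]
force: [-3.9, -4.4, 28.7]
width: 0.204
grip_force: 25.0
```

>>> send_path(rows="0,0,0,0,0,0,0\n0,0,0,0,0,0,0")

```text
time: 12.85
eef_pos: [0.4542, 0.2602, 0.0944]
orientation: [-0.483, -3.104, 0.001]
force: [-1.6, -0.9, 3.4]
width: 0.203
grip_force: 25.0
```

Seated (z 0.0944, as at the grasp). Release, opening evenly.

>>> send_path(rows="0,0,0,0,0,0,0.35\n0,0,0,0,0,0,0.6\n0,0,0,0,0,0,0.8\n0,0,0,0,0,0,0.8\n0,0,0,0,0,0,0.8\n0,0,0,0,0,0,0.8\n0,0,0,0,0,0,0.8\n0,0,0,0,0,0,0.8")

```text
time: 13.65
eef_pos: [0.4544, 0.2605, 0.0943]
orientation: [-0.483, -3.104, 0.0]
force: [0.0, -0.7, -0.5]
width: 0.8
grip_force: 0.0
```

>>> send_path(rows="0,0,0,0,0,-0.3,0.8\n0,0,0,0,0,-0.6,0.8\n0,0,0,0,0,-0.7,0.8\n0,0,0,0,0,-0.7,0.8\n0,0,0,0,0,-0.3,0.8\n0,0,0,0,0,0,0.8\n0,0,0,0,0,0,0.8")

```text
time: 14.35
eef_pos: [0.4541, 0.2603, 0.2239]
orientation: [-0.483, -3.104, 0.0]
force: [0.1, -0.2, 0.4]
width: 0.802
grip_force: 0.0
```

Run:
```python
from plant import ctrl
from h import *
s=ctrl.get_state();w=ctrl.calibration("wrist");im=ctrl.camera("wrist")[:,:,::-1]
hsv=cv2.cvtColor(im,cv2.COLOR_BGR2HSV)
m=cv2.inRange(hsv,(0,60,150),(25,170,255));m[:190]=0;m[240:]=0;m[:,:255]=0;m[:,300:]=0
n,l,st,ce=cv2.connectedComponentsWithStats(m);i=1+st[1:,4].argmax();print(st[i],ce[i],ray(w,ce[i],.137),s['width'])
t=ctrl.calibration("top");imt=ctrl.camera("top")[:,:,::-1]
a=np.hstack([cv2.resize(im[130:330,180:380],(400,400)),cv2.resize(imt[240:300,365:425],(400,400))]);cv2.imwrite("pics/r.png",a)
tx=R.from_rotvec(s['orientation']).as_matrix();print(s['eef_pos'],(tx.T@(np.array([.474,-.256,.15])-s['eef_pos'])).round(4))
```

```text
[267 210  19  18 304] [275.81578947 218.65789474] [0.45388319 0.25962843 0.137     ] 0.8021032443155859
[0.4541489  0.26034524 0.22392359] [-0.1759 -0.4859  0.074 ]
```

View pics/r.png

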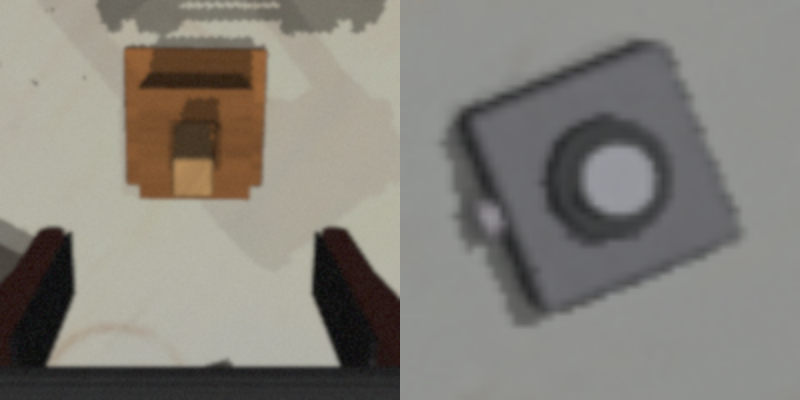

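The stylus stands upright and fully down (same apparent size and place). The plunger is at about top-view pixel (397.5,266.7), giving (0.474,-0.255). Moving there with closed fingers.

Converted, -0.044 m is -0.88, -0.039 m is -0.78.

>>> send_path(rows="0,0,0,-0.16,-0.44,0,0.8\n0,0,0,-0.28,-0.78,0,0.4\n0,0,0,-0.32,-0.88,0,0\n0,0,0,-0.32,-0.88,0,0\n0,0,0,-0.32,-0.88,0,0\n0,0,0,-0.32,-0.88,0,0\n0,0,0,-0.32,-0.88,0,0\n0,0,0,-0.32,-0.88,0,0")

```text
time: 15.25
eef_pos: [0.4669, -0.0866, 0.223]
orientation: [-0.483, -3.102, -0.001]
force: [0.4, 0.3, -0.3]
width: 0.203
grip_force: 0.0
```

>>> send_path(rows="0,0,0,-0.32,-0.88,0,0\n0,0,0,-0.32,-0.88,0.4,0\n0,0,0,-0.28,-0.78,0.5,0\n0,0,0,-0.18,-0.5,0.4,0\n0,0,0,-0.06,-0.18,0.2,0\n0,0,0,0,0,0,0\n0,0,0,0,0,0,0\n0,0,0,0,0,0,0")

```text
time: 16.05
eef_pos: [0.4747, -0.2539, 0.1505]
orientation: [0.481, 3.104, -0.0]
force: [0.2, 0.3, 1.4]
width: 0.008
grip_force: 0.0
```

Run:
```python
from plant import ctrl
from h import *
s=ctrl.get_state();w=ctrl.calibration("wrist");im=ctrl.camera("wrist")[:,:,::-1]
print(proj(w,[.4745,-.255,.058]));cv2.imwrite("pics/w5.png",im)
tx=R.from_rotvec(s['orientation']).as_matrix();print(s['eef_pos'],s['width'],(tx.T@(np.array([.4745,-.255,.06])-s['eef_pos'])).round(4))
```

```text
[[275.35454964 216.93220636]]
[ 0.47468301 -0.25385058  0.15049144] 0.008084065669088796 [-0.0001 -0.0012  0.0905]
```

View pics/w5.png

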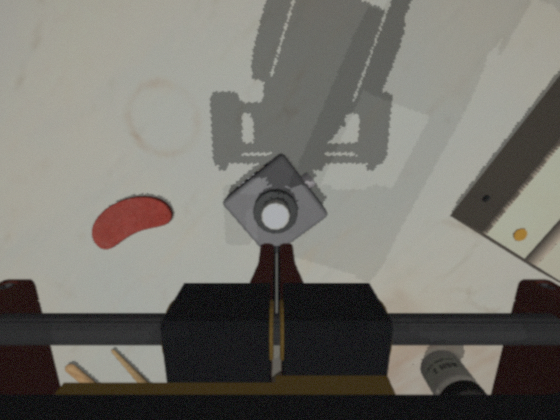

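The plunger head is at (275,216), predicted (275,217). Pressing.

Converted, 0.03 m is 0.6, 0.025 m is 0.5.

>>> send_path(rows="0,0,0,0,-0.02,0.3,0\n0,0,0,0,0,0.6,0\n0,0,0,0,0,0.5,0\n0,0,0,0,0,0.24,0\n0,0,0,0,0,0.12,0\n0,0,0,0,0,0.08,0\n0,0,0,0,0,0.08,0\n0,0,0,0,0,0.08,0")

```text
time: 16.9
eef_pos: [0.4747, -0.2562, 0.0505]
orientation: [0.483, 3.103, -0.001]
force: [-1.4, 2.6, 4.7]
width: 0.007
grip_force: 2.4
```

>>> send_path(rows="0,0,0,0,0,0,0\n0,0,0,0,0,0,0\n0,0,0,0,0,0,0")

```text
time: 17.2
eef_pos: [0.4746, -0.2562, 0.0504]
orientation: [0.483, 3.103, -0.0]
force: [0.5, 1.8, 3.6]
width: 0.006
grip_force: 2.4
```

Converted, 0.0008 m is 0.016, 0.0007 m is 0.014.

>>> send_path(rows="0,0,0,0,0,0.016,0\n0,0,0,0,0,0.014,0\n0,0,0,0,0,0,0\n0,0,0,0,0,0,0\n0,0,0,0,0,0,0")

```text
time: 17.7
eef_pos: [0.4747, -0.2562, 0.0501]
orientation: [0.483, 3.103, -0.001]
force: [-2.6, 4.8, 19.5]
width: 0.004
grip_force: 9.7
```

On its stop (force has jumped to about 20 N). Retreat and check.

Converted, -0.03 m is -0.6, -0.015 m is -0.3.

>>> send_path(rows="0,0,0,0,0,-0.1,0\n0,0,0,0,0,-0.3,0\n0,0,0,0,0,-0.6,0\n0,0,0,0,0,-0.6,0\n0,0,0,0,0,-0.3,0\n0,0,0,0,0,0,0\n0,0,0,0,0,0,0\n0,0,0,0,0,0,0")

```text
time: 18.5
eef_pos: [0.4732, -0.2557, 0.142]
orientation: [-0.483, -3.102, -0.001]
force: [-0.1, 0.3, 0.1]
width: 0.001
grip_force: 0.0
```

Run:
```python
from plant import ctrl
from h import *
a=cv2.imread("pics/top0.png");b=np.ascontiguousarray(ctrl.camera("top")[:,:,::-1]);cv2.imwrite("pics/top9.png",b)
for n,(x,y,h) in dict(stylus=(172,278,26),jar=(337,153,16),cut=(267,153,18),bowl=(415,160,30),tile=(196,186,16)).items():
    A,B=[i[y-h:y+h,x-h:x+h].astype(float) for i in(a,b)];print(n,abs(A-B).mean().round(1),abs(A-B).max())
print(ctrl.get_state()['force'])
```

```text
stylus 9.1 56.0
jar 8.0 15.0
cut 11.6 15.0
bowl 8.6 14.0
tile 12.3 15.0
[-0.60691788  0.64121332  0.63781662]
```

```bash
python3 -c "
from plant import ctrl
print(ctrl.finish_job())"
```

```text
the job is handed in; nothing more can be done
None
```

The job is handed in at about 18.5 s of the 64 s allowed: I cleared the joint in one slow pass, put the stylus back in its stand and let go, and pressed the counter to its stop; no verdict was returned, but my last readings and pictures showed the stylus seated and the bystanders unmoved.

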